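Set the photometer's filter lever to the third click and take a reading

ROBOT

A 6-joint arm with a two-finger parallel gripper is mounted at the origin on the work surface. World frame = base frame: x ahead of the robot, y to its left, z up, the work surface at z = 0. Lengths are in m, angles in degrees, forces in N, time in s.
With the tool pointing down it reaches from about 0.275 to 0.75 m from the base axis. Payload 10.2 kg.
Tool frame: the origin (TCP) lies at the very end of the fingers, on their centre line; the grasp point (between the pads) lies 19 mm behind it (robot.grip_point_offset is the z of the grasp point in the tool frame, in m); z points along the fingers, y is the direction in which the jaws open and shut (so a half turn about z gives the same grasp; the last joint's range is limited). The gripper opens to 85 mm and grips with 20 to 120 N. Pads are 22 mm wide; open, the fingers measure 114 mm over their backs; the gripper's body (76 mm by 85 mm) begins 54 mm behind the grasp point. The pads swing forward as they close: fully open they stand 13 mm farther back than shut.
Start: joints at [-12.8, 17.928, 85.812, -0, 76.261, -12.8], TCP at [0.525, -0, 0.231] pointing down, gripper open.
Joint ranges: [-168.41, 168.41], [-55.51, 124.54], [10.69, 146.95], [-70.63, 250.63], [1, 178], [-165.06, 165.06]. Speed limits (degrees/s): [136.94, 136.94, 172.46, 180, 180, 180].

INTERFACE

Orientations are given as a 3x3 rotation matrix whose columns are the frame's x, y, z axes.
In Python, from rig import robot gives the robot as it stands.
- The arm moves only by the tool play_rows, never from a script. Its argument "targets" is a list of rows, each an object with "translation": the shift along the tool's x, y, z in cm, a list of three; "turn": the turn about the tool's z in rad. A call has 1 to 12 rows; each row shifts and turns the pose as measured when the row begins, along the tool's axes as they then stand; what a row does not reach is not made up. A row lasts 1/12 s, in which the tool goes at most 41.7 mm and 7.16 degrees, less where a joint would pass 70% of its speed; a pose out of reach is approached as far as the arm can. A call is refused whole if a number of a shift passes 4.17 or a number of a turn 0.125, either way. A call with a gripper value outside its range is refused whole. "gripper" is the gripper command: -1 is fully open, 1 is shut, values between are in proportion, set as the call begins (left out, the last holds). The fingers move at their own pace and stop on an object; "squeeze" is the grip in N (left out, the last holds). Time passes only in rows, so rows that do not move let the fingers close. It gives the time, the measured TCP pose, the force and the opening at its end, in the units of the state.
- robot.state(): the state, without advancing time (a new reading comes with each control period).
- robot.capture(name): name is "scene" or "side" or "wrist"; returns (picture, depth): 384x512x3 uint8, red, green, blue; 384x512 float32, m along the optical axis (not along the pixel's ray), 0 where there is no reading.
- robot.get_calibration(name): a dict with "fx", "fy", "cx", "cy" (pixels), "R" (3x3) and "t" (3): a world point X has camera coordinates R X + t. Camera axes: x right, y down, z forward; pixel columns grow to the right and rows downward; lengths in m; the calibration is good to about 2 mm. The wrist camera is an equidistant fisheye: a pixel r from the principal point sees the ray r / f radians off the axis. A picture is of the moment at which its call begins: read the wrist's pose just before it. get_calibration takes no time and is no camera call; for the wrist camera it gives the pose at the moment of the call.
- robot.job_done(): hands the job in, once; it reports no verdict.
The state is a dict: "time_s": time; "joints": joint angles; "qvel": joint speeds; "tau": joint torques, N m; "tool_pos": TCP position; "tcp_rot": TCP orientation; "ft_force": force on the tool from outside, world axes, zero at the start; "torque": the same for the moment, N m; "opening": finger opening in m.
Only numpy, scipy, OpenCV 4.12 (cv2) and the standard library are available. Lean on these libraries where they do the work, as an engineer would, in place of code of your own. Each camera call takes 0.05 s, during which the arm holds its last target.

TASK

On the photometer, push the black filter lever to the left out of its parked end and count the clicks: stop at the third notch, let it sit there by itself, and never run past it into the fourth. Only then press the large round measuring key fully down, and let it come back up; leave the small power key beside it alone. Work gently with the fingertips only: do not pinch the lever or force it, do not move the other things on and around the instrument, and finish clear of everything.

Things in the scene. Friction and masses are not known exactly. Their poses are not given: they have to be found in the camera images.
- reader: the photometer: flat white bench instrument, 240 (its x) x 320 (its y) x 90 mm high, fixed to the bench, turned up to 17 degrees. Origin at the centre of its underside; x to its rear (away from the robot), y to its left as seen from the robot. Lever and keys are on top near the front, all on the line x = -60 mm. At the rear of the top a port cover 68 mm across, 24 mm high, at x 65, y 75 mm.
- lever_mid (a point): centre of the filter lever: upright black tab, 14 mm along its slot, 20 mm across, top 33 mm over the instrument's top; foot plate 26 mm along, 4 mm high. The point is 17 mm over the instrument's top; axes as the photometer's, the slot runs along y. Leaving a notch takes about 5 N, falling to nearly nothing at the hump; past it the lever snaps by itself into the next notch and stays.
- filter_lever (a joint): slide of the lever along the photometer's +y (left), m. 0: parked right-hand end stop, tab at y = -115 mm. It starts in 0 to 0.010, where it is loose (about 0.5 N). Notches (rest positions, each with a dark mark beside the slot) at 0.026, 0.042, 0.058 (the third), 0.074, 0.090; humps at 0.018, 0.034, 0.050, 0.066, 0.082; end stop 0.092.
- measure_key_top (a point): centre of the top of the measuring key: the large round black key, 34 mm across, in a grey collar 50 mm across, at x = -60, y = 70 mm of the photometer, top 22 mm above the instrument's top and 10 mm above the collar.
- measure_key (a joint): travel of the measuring key, m: 0 up, 0.006 fully down (about 5 N); springs back when let go.
- power_key_top (a point): centre of the top of the power key: the small round black key, 18 mm across, in a grey collar 34 mm across, at x = -60, y = 122 mm of the photometer, to the left of the measuring key; top 21 mm above the instrument's top. To be left alone.
- power_key (a joint): travel of the power key, m: 0 up, 0.005 fully down (about 4 N).
- screw_cap: white screw cap, 38 mm across, 20 mm high, loose on top of the photometer; origin at the centre of its underside. A bystander, to be left where it is.
- vial: small amber vial with black cap, 22 mm across, 42 mm high, standing loose on top of the photometer; origin at the centre of its underside. A bystander, to be left where it is.
- reagent_bottle: clear bottle with white cap, 68 mm across, 125 mm high, standing loose to the left of the photometer; origin at the centre of its underside. A bystander, to be left where it is.
- pcr_rack: purple flat rack with many small holes, 85 x 125 x 30 mm, loose to the right of the photometer; origin at the centre of its underside. A bystander, to be left where it is.
- marker: marker pen lying in front of the photometer, 130 mm long, 16 mm thick, loose; its x axis runs along the pen; origin at the centre of its underside. A bystander, to be left where it is.
- timer: small white timer lying to the right of the photometer towards its rear, 60 x 65 x 18 mm, loose; origin at the centre of its underside. A bystander, to be left where it is.
- tube_rack: dark blue rack with two capped tubes, 75 x 115 x 75 mm (121 mm to the caps), loose, left of the photometer towards its rear; origin at the centre of its underside. A bystander, to be left where it is.

How it is judged (in metres and radians):
On the way, in this order (a step that is already met when the one before it is completed fails the run):
1. the filter lever sits in the third notch, not being touched (value of joint filter_lever between 0.055 and 0.061 m and contact force between the fingers and filter_lever below 0.3 N), for 0.2 s.
2. the measuring key is pressed down, with the lever in the third notch (value of joint filter_lever between 0.055 and 0.061 m and value of joint measure_key above 0.0045 m), for 0.05 s.
At the end, for the whole second after the job is handed in: The filter lever rests in the third notch (0.058 m, within 3 mm), the measuring key has been pressed at least 4.5 mm and is up again, the power key is up, the bystanders are within 20 mm of where they stood (value of joint filter_lever between 0.055 and 0.061 m and value of joint each of measure_key, power_key below 0.0015 m and velocity of joint filter_lever between -0.005 and 0.005 m/s and distance of each of screw_cap, vial, reagent_bottle, pcr_rack, marker, timer, tube_rack from where it was at the start of the episode below 0.02 m); the robot touches nothing.
It fails at once if the lever runs past the third notch into the fourth (value of joint filter_lever above 0.068 m).
It fails at once if the measuring key is pressed while the lever is not in the third notch (value of joint measure_key above 0.003 m and not (value of joint filter_lever between 0.055 and 0.061 m)).
It fails at once if the power key is pressed (value of joint power_key above 0.002 m).
It fails at once if the lever is pinched or forced (over 25 N), or the measuring key is forced (over 40 N) (contact force between the fingers and filter_lever above 25 N or contact force between the fingers and measure_key above 40 N).
It fails at once if a bystander is moved, lifted or carried (distance of any of screw_cap, vial, reagent_bottle, pcr_rack, marker, timer, tube_rack from where it was at the start of the episode above 0.02 m).
It also fails if it takes over 48 s, if anything falls off the work surface, if the arm or the gripper's body presses on something with over 40 N, if the wrist force passes 120 N, or if a joint passes its speed limit or range.

## Working session

There is one attempt and no reset: what is moved stays moved. The work goes in short steps, Python scripts to look and compute and a tool call to move; the robot and the scene stay as the last step left them, time stands still between calls to the robot, and variables do not carry over. Pictures are saved under pics/ and viewed, and the job is handed in when it is done.

Besides the shell and the picture viewer there is one more tool, called after ">>>" as name(argument=value, ...), one argument or row to a line, values as JSON. play_rows: Moves the arm, as the interface text tells. Its arguments: {"type":"object","properties":{"targets":{"type":"array"},"gripper":{"type":"number"},"squeeze":{"type":"number"}},"required":["targets"]}

```bash
mkdir -p pics
python3 - <<'E'
from rig import robot
import cv2,numpy as np
s=robot.state();print(s)
for n in ["scene","side","wrist"]:
    c=robot.get_calibration(n);p,d=robot.capture(n)
    print(n,{k:np.round(v,4).tolist() for k,v in c.items() if not isinstance(v,str)})
    cv2.imwrite(f"pics/{n}0.png",p[:,:,::-1]);np.savez(f"{n}0.npz",p=p,d=d,**c)
E
```

```text
{'time_s': 0.0, 'joints': array([-1.28003360e+01,  1.79599890e+01,  8.58551914e+01,  5.57957391e-04,
        7.62606302e+01, -1.28011882e+01]), 'qvel': array([ 0.0943504 ,  0.08296674, -0.12209435, -0.0483589 , -0.00875579,
       -0.03795825]), 'tau': array([-5.78409599e-04, -4.12261176e+01, -2.59742296e+01, -3.58453699e-04,
        4.11797926e-03, -1.23038126e-05]), 'tool_pos': array([5.24737030e-01, 4.58529022e-05, 2.30722445e-01]), 'tcp_rot': array([[-1.23598647e-05,  9.99999170e-01, -1.28816571e-03],
       [ 9.99999954e-01,  1.27493808e-05,  3.02372639e-04],
       [ 3.02388811e-04, -1.28816191e-03, -9.99999125e-01]]), 'ft_force': array([0.7777027 , 1.17682225, 0.27108452]), 'torque': array([ 0.01698638,  0.00991898, -0.01857062]), 'opening': 0.08533014173102736}
scene {'fx': 459.8085, 'fy': 459.8085, 'cx': 255.2309, 'cy': 190.9525, 'R': [[-0.1178, 0.9929, -0.0176], [0.7543, 0.0779, -0.6519], [-0.6459, -0.0901, -0.7581]], 't': [0.047, -0.3777, 1.4896]}
side {'fx': 351.5711, 'fy': 351.5711, 'cx': 252.0268, 'cy': 199.3302, 'R': [[0.9386, -0.3451, -0.0048], [-0.2444, -0.6545, -0.7154], [0.2437, 0.6727, -0.6987]], 't': [-0.5269, 0.2335, 0.6795]}
wrist {'fx': 297.3186, 'fy': 297.3186, 'cx': 254.6397, 'cy': 190.9238, 'R': [[1.0, 0.0013, 0.0001], [0.0012, -0.9665, 0.2568], [0.0004, -0.2568, -0.9665]], 't': [-0.5251, -0.0344, 0.3761]}
```

View pics/scene0.png

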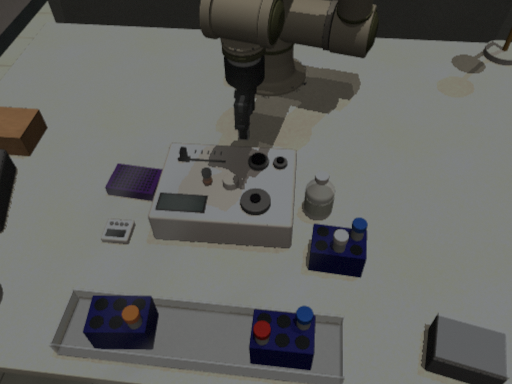

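View pics/side0.png

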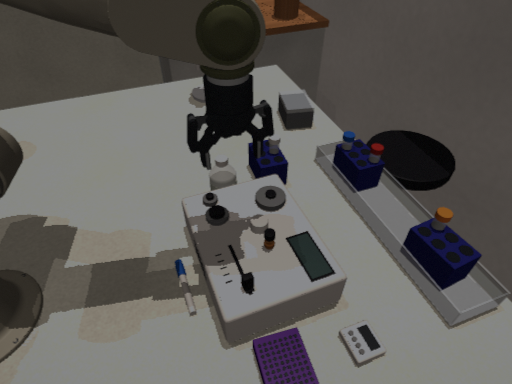

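View pics/wrist0.png

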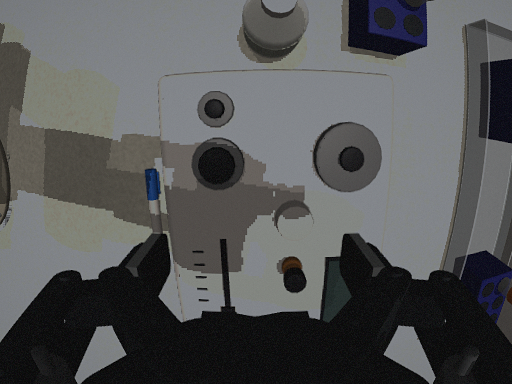

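The views agree. In the wrist picture the measuring key is at about (217,166), the power key at (214,108) and the slot at x≈225. In the side picture the lever is at about (248,282) and in the scene picture at (183,155). Next I'll measure these.

```bash
cat > h.py <<'E'
import numpy as np,cv2
def load(n):
    z=np.load(n+'.npz');return z
def ray(z,u,v,wrist=False):
    x=(np.asarray(u,float)-z['cx'])/z['fx'];y=(np.asarray(v,float)-z['cy'])/z['fy']
    if wrist:
        r=np.hypot(x,y);k=np.where(r>1e-9,np.tan(r)/np.maximum(r,1e-9),1);x=x*k;y=y*k
    d=np.stack([x,y,np.ones_like(x)],-1)
    return d
def pt(z,u,v,dep,w=False):
    return (ray(z,u,v,w)*np.asarray(dep)[...,None]-z['t'])@z['R']
def plane(z,u,v,h,w=False):
    C=-z['R'].T@z['t'];D=ray(z,u,v,w)@z['R'];s=(h-C[2])/D[...,2];return C+s[...,None]*D if D.ndim>1 else C+s*D
def cloud(z,w=False):
    v,u=np.mgrid[:384,:512];return pt(z,u,v,z['d'],w)
E
python3 - <<'E'
from h import *
for n in ['side0','scene0','wrist0']:
    z=load(n);w=n[0]=='w';P=cloud(z,w);ok=z['d']>0
    g=z['p'].astype(int);m=ok&(abs(P[...,2]-.09)<.012)&(P[...,0]>.3)&(P[...,0]<.8)&(abs(P[...,1])<.25)&(g.min(-1)>90)
    print(n,m.sum(),np.median(P[m],0))
    q=P[m]; h,e=np.histogram(q[:,2],40);i=h.argmax();print('top z',e[i],e[i+1])
    r=cv2.minAreaRect(q[:,:2].astype(np.float32));print(r)
    # dark things above top
    dk=ok&(g.max(-1)<50)&(P[...,2]>.098)&(P[...,2]<.14)&(P[...,0]>.35)&(P[...,0]<.75)&(abs(P[...,1])<.2)
    k,l,st,c=cv2.connectedComponentsWithStats(dk.astype(np.uint8))
    for i in range(1,k):
        if st[i,4]>15:
            Q=P[l==i];print(st[i],np.round(np.median(Q,0),4),Q.min(0).round(3),Q.max(0).round(3))
z=load('side0');cv2.imwrite('pics/side0z.png',cv2.resize(z['p'][170:320,170:340,::-1],None,fx=4,fy=4,interpolation=cv2.INTER_CUBIC)*1)
E
```

```text
side0 9392 [ 0.54677997 -0.11486779  0.08957022]
top z 0.08934764552426011 0.08994061929556874
((0.5740046501159668, -0.0033393651247024536), (0.28726959228515625, 0.41221824288368225), 1.1144218444824219)
[265 189  11  10  85] [0.6132 0.0234 0.113 ] [0.603 0.012 0.105] [0.625 0.045 0.115]
[206 193   8   8  52] [0.4871 0.0658 0.1093] [0.48  0.061 0.1  ] [0.496 0.084 0.114]
[256 200  29   9  63] [ 0.6034 -0.003   0.102 ] [ 0.581 -0.009  0.098] [0.636 0.027 0.106]
[206 205  23  19 322] [0.4878 0.0091 0.106 ] [ 0.466 -0.008  0.098] [0.512 0.036 0.114]
[265 229  10  13 118] [ 0.5611 -0.0962  0.1309] [ 0.553 -0.103  0.107] [ 0.572 -0.082  0.134]
[242 273  11  16 145] [ 0.4916 -0.1683  0.1196] [ 0.484 -0.171  0.098] [ 0.501 -0.157  0.125]
scene0 6843 [ 0.57218271 -0.04413381  0.09064582]
top z 0.0901159667326908 0.09070199202676388
((0.5479192137718201, -0.0032757967710494995), (0.24276414513587952, 0.4096117913722992), 1.1945933103561401)
[180 148   7  13  75] [ 0.4992 -0.1594  0.1149] [ 0.487 -0.168  0.098] [ 0.504 -0.153  0.125]
[248 153  20  16 238] [0.4972 0.0195 0.1077] [ 0.475 -0.00
[... 410 characters left out ...]
2585183 0.08889743]
top z 0.08878830398045176 0.08938753809298071
((0.5703621506690979, 0.009081229567527771), (0.2816997468471527, 0.36998480558395386), 1.5925569534301758)
[261   0  33  18 134] [0.5425 0.1537 0.1173] [0.53  0.152 0.11 ] [0.558 0.166 0.124]
[204  99  21  20 313] [0.4894 0.0693 0.1096] [0.479 0.06  0.099] [0.498 0.078 0.111]
[314 123  30  59 127] [0.5852 0.0343 0.1023] [0.581 0.002 0.098] [0.606 0.058 0.105]
[ 193  147   51   43 1467] [0.4913 0.0157 0.1103] [ 0.467 -0.007  0.098] [0.514 0.034 0.113]
[338 146  26  26 510] [0.6128 0.0255 0.1129] [0.602 0.013 0.104] [0.628 0.037 0.115]
[284 264  22  29 485] [ 0.5627 -0.0873  0.1303] [ 0.553 -0.102  0.105] [ 0.574 -0.081  0.133]
```

View pics/side0z.png

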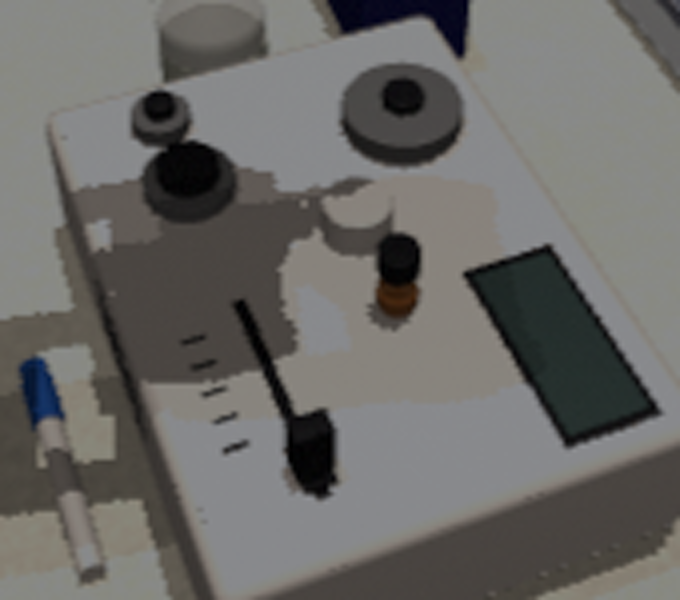

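Run:
```python
from h import *
z=load('wrist0');g=cv2.cvtColor(z['p'],cv2.COLOR_RGB2GRAY)
C=-z['R'].T@z['t'];print('cam',C)
def blob(x0,y0,x1,y1,th):
    m=(g[y0:y1,x0:x1]<th).astype(np.uint8);k,l,st,c=cv2.connectedComponentsWithStats(m);i=1+st[1:,4].argmax();return c[i]+[x0,y0],st[i],k
for nm,b,h in [('meas',(190,140,245,190),.112),('pow',(195,90,235,125),.111)]:
  for th in (25,35,45):
    c,st,k=blob(*b,th);print(nm,th,c,st,plane(z,c[0],c[1],h,True))
print(g[240:305:4,190:235])
m=(g[240:306,188:212]<40).astype(np.uint8);k,l,st,c=cv2.connectedComponentsWithStats(m)
for i in range(1,k): print('mark',c[i]+[188,240],st[i,4],plane(z,c[i][0]+188,c[i][1]+240,.09,True).round(4))
for v in (242,255,270,285,298):
    r=g[v,215:240];u=215+np.where(r<40)[0];print('slot',v,u.mean(),len(u),plane(z,u.mean(),v,.09,True).round(4))
```

```text
cam [0.52500264 0.06404846 0.37239082]
meas 25 [216.26424361 165.31630648] [   8    7   37   38 1018] [0.49081954 0.0184732  0.112     ]
meas 35 [216.25090909 165.43      ] [   8    7   37   38 1100] [0.49080495 0.01837008 0.112     ]
meas 45 [216.39479725 167.9579189 ] [   8    7   40   43 1307] [0.49087721 0.01607116 0.112     ]
pow 25 [214.06122449 109.44897959] [10  9 19 19 98] [0.4895771 0.068186  0.111    ]
pow 35 [213.47747748 109.22072072] [  9   9  21  19 222] [0.48906277 0.0684002  0.111     ]
pow 45 [213.97068404 108.4495114 ] [  9   9  21  20 307] [0.48950506 0.06907213 0.111     ]
[[ 77  80  77  77  78  78  77  77  78  81  77  80  78  78  78  79  79  78
   78  80  78  77  80  79  79  79  76  78  79  69  20   7  13  12  12  11
   60  83  79  79  77  79  79  78  78]
 [ 76  77  78  79  79  78  78  80  76  78  76  78  78  78  77  79  80  79
   78  78  77  78  77  78  77  76  79  76  80  73  37  12  10  17  10   8
   43  73  79  76  80  78  76  78  77]
 [ 78  78  77  76  79  78  79  80  79  77  79  77  81  79  76  78  79  78
   78  78  79  77  77  80  77  80  78  78  76  77  
[... 2481 characters left out ...]
33 132 135]
 [133 132 131 133 132 132 133 133 131 132 132 134 134 132 133 133 132 135
  133 133 134 133 134 134 134 136 131 133 133 130 134 134 134 135 131  15
   26  25  26  17  59 120 139 133 132]]
mark [197.68421053 251.47368421] 19 [ 0.4644 -0.078   0.09  ]
mark [199.45 264.45] 20 [ 0.4651 -0.0939  0.09  ]
mark [199.88235294 276.58823529] 17 [ 0.4644 -0.1096  0.09  ]
mark [201.90909091 288.09090909] 11 [ 0.4655 -0.1251  0.09  ]
mark [202.25 299.75] 12 [ 0.4645 -0.1417  0.09  ]
slot 242 222.5 6 [ 0.4916 -0.0662  0.09  ]
slot 255 223.5 6 [ 0.4921 -0.0816  0.09  ]
slot 270 224.5 6 [ 0.4924 -0.1002  0.09  ]
slot 285 226.0 5 [ 0.4933 -0.1198  0.09  ]
slot 298 227.0 5 [ 0.4936 -0.138   0.09  ]
```

Two checks agree: the marks are 16 mm apart, and the third mark at y≈-0.1096 matches the key position (0.491, 0.018) minus 127 mm. Yaw is about 1.3°. I'll shut the fingers and move above the free area to the right of the lever.

>>> play_rows(
  targets=[
    {"translation":[-3.4,-0.5,0],"turn":0},
    {"translation":[-3.4,-0.5,0],"turn":0},
    {"translation":[-3.4,-0.5,0],"turn":0},
    {"translation":[-3.4,-0.5,0],"turn":0},
    {"translation":[-3.4,-0.5,0],"turn":0},
    {"translation":[-3.4,-0.5,0],"turn":0},
    {"translation":[0,0,0],"turn":0.02},
    {"translation":[0,0,0],"turn":0},
    {"translation":[0,0,0],"turn":0},
  ],
  gripper=1,
  squeeze=20,
)

```text
time_s: 0.9
tool_pos: [0.4924, -0.2119, 0.2283]
tcp_rot: [[0.017, 1.0, -0.005], [1.0, -0.017, 0.003], [0.003, -0.005, -1.0]]
ft_force: [0.0, -0.3, -0.4]
opening: 0.0003
```

```bash
cat > snap.py <<'E'
import sys
from rig import robot
from h import *
def snap(n,tag):
    c=robot.get_calibration(n);p,d=robot.capture(n)
    cv2.imwrite(f"pics/{n}{tag}.png",p[:,:,::-1]);np.savez(f"{n}{tag}.npz",p=p,d=d,**{k:v for k,v in c.items() if not isinstance(v,str)})
if __name__=="__main__":
    for n in sys.argv[2:]: snap(n,sys.argv[1])
    s=robot.state()
    for k in('time_s','tool_pos','tcp_rot','ft_force','opening'):print(k,np.round(s[k],4).tolist())
E
python3 snap.py 1 wrist side
```

```text
time_s 1.0
tool_pos [0.4927, -0.2109, 0.2284]
tcp_rot [[0.0158, 0.9999, -0.0044], [0.9999, -0.0157, 0.0029], [0.0028, -0.0044, -1.0]]
ft_force [0.6278, 0.0786, 0.1958]
opening -0.0001
```

View pics/wrist1.png

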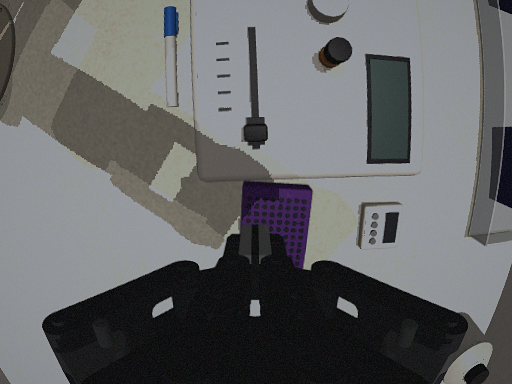

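View pics/side1.png

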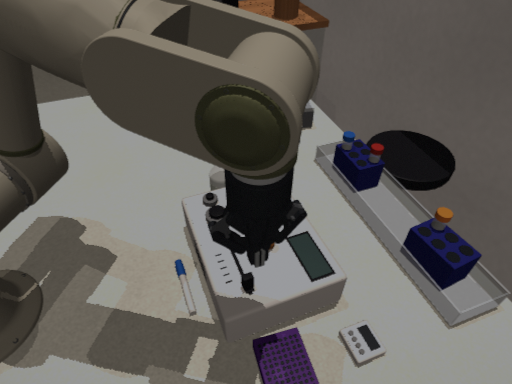

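The wrist picture shows the lever tab at about (256,131), the marks at x≈224 from y=43 to 109, and the shut fingertips at about (255,235).

Run:
```python
from h import *
z=load('wrist1');g=cv2.cvtColor(z['p'],cv2.COLOR_RGB2GRAY)
print(-z['R'].T@z['t'])
m=(g[35:118,212:234]<50).astype(np.uint8);k,l,st,c=cv2.connectedComponentsWithStats(m)
for i in range(1,k): print('mark',c[i]+[212,35],st[i,4],plane(z,c[i][0]+212,c[i][1]+35,.09,True).round(4))
for v in (35,55,75,95,110):
    u=235+np.where(g[v,235:275]<45)[0];print('slot',v,u.mean(),len(u),plane(z,u.mean(),v,.09,True).round(4))
P=cloud(z,True)
d=P[112:152,240:272,2];print((d[::2,::2]*1000).astype(int))
for h in ((.118,.13),(.091,.098)):
  mm=np.zeros(g.shape,bool);s=P[110:155,238:274];mm[110:155,238:274]=(s[...,2]>h[0])&(s[...,2]<h[1])
  v,u=np.where(mm);Q=P[mm];print(h,mm.sum(),Q.min(0),Q.max(0),np.median(Q,0),'px',u.min(),u.max(),v.min(),v.max())
cv2.imwrite('pics/w1z.png',cv2.resize(z['p'][100:260,200:310,::-1],None,fx=4,fy=3.7,interpolation=cv2.INTER_CUBIC))
```

```text
[ 0.49430261 -0.14820146  0.37001007]
mark [223.4  42.5] 10 [ 0.4653 -0.0781  0.09  ]
mark [216.5  43.5] 4 [ 0.4588 -0.0787  0.09  ]
mark [218.77777778  59.44444444] 9 [ 0.4608 -0.0946  0.09  ]
mark [223.5  59. ] 2 [ 0.4652 -0.0944  0.09  ]
mark [228.  59.] 1 [ 0.4694 -0.0946  0.09  ]
mark [218.5  76. ] 2 [ 0.4603 -0.1107  0.09  ]
mark [222.  76.] 3 [ 0.4636 -0.1108  0.09  ]
mark [219.5  92. ] 4 [ 0.461 -0.126  0.09 ]
mark [223.  92.] 1 [ 0.4642 -0.1262  0.09  ]
mark [225.5  92. ] 2 [ 0.4666 -0.1263  0.09  ]
mark [227.4 108.2] 5 [ 0.468  -0.1417  0.09  ]
mark [219.5 109. ] 2 [ 0.4606 -0.1422  0.09  ]
mark [222.5 109. ] 2 [ 0.4634 -0.1423  0.09  ]
slot 35 253.0 2 [ 0.493  -0.0715  0.09  ]
slot 55 250.0 1 [ 0.4899 -0.0914  0.09  ]
slot 75 256.0 1 [ 0.4952 -0.1108  0.09  ]
slot 95 257.0 1 [ 0.4958 -0.1299  0.09  ]
slot 110 254.0 3 [ 0.4928 -0.144   0.09  ]
[[ 88  88  88  90  89  88  89  88  88  88  89  90  89  89  89  89]
 [ 88  87  88  88  88  89  90  89  89  88  89  89  87  88  89  88]
 [ 87  89  89  89  89  88  89  89  90  88  88  88  88  88  89  88]
 [ 87  88  89  92  92  92  94  92
[... 709 characters left out ...]
  89 121 122 121 122 121 120 121 121 120 121 120 119  88  88]
 [ 89  89  89  88  92  92  92  92  92  92  92  92  92  88  89  89]
 [ 89  88  89  88  91  94  92  90  92  91  92  92  91  88  89  88]
 [ 87  89  88  89  88  89  88  88  88  89  90  89  87  90  89  89]
 [ 87  89  89  89  89  89  88  89  89  88  88  89  89  88  89  89]
 [ 88  89  89  90  89  88  89  88  89  89  90  88  90  88  87  89]]
(0.118, 0.13) 392 [ 0.48346395 -0.17060266  0.11861741] [ 0.5036334  -0.15692532  0.12403794] [ 0.49350617 -0.16357367  0.12178361] px 243 267 125 141
(0.091, 0.098) 196 [ 0.47847169 -0.17671796  0.09103622] [ 0.50651299 -0.14486215  0.09779825] [ 0.49360123 -0.15526807  0.09257641] px 239 269 111 145
```

View pics/w1z.png

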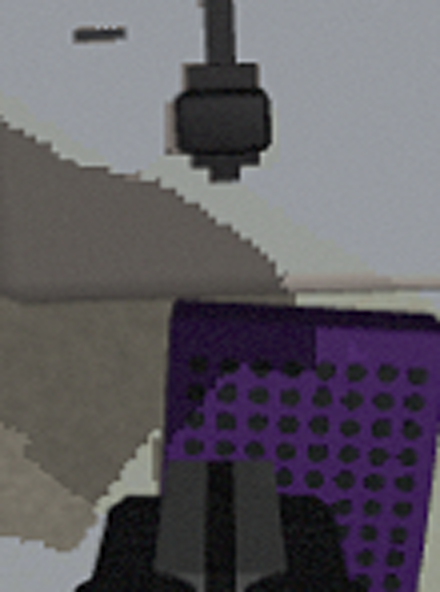

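The lever tab is centred at (0.4935, -0.1636), top z≈0.122, so its travel is about 5 mm. It needs +53 mm to reach the third mark. I'll descend to its right.

>>> play_rows(
  targets=[
    {"translation":[0.4,0.1,2.5],"turn":-0.036},
    {"translation":[0,0,2.5],"turn":0},
    {"translation":[0,0,2.5],"turn":0},
    {"translation":[0,0,2.5],"turn":0},
    {"translation":[0,0,1.5],"turn":0},
    {"translation":[0,0,0.5],"turn":0},
    {"translation":[0,0,0],"turn":0},
    {"translation":[0,0,0],"turn":0},
  ],
)

```text
time_s: 1.67
tool_pos: [0.4966, -0.1989, 0.1065]
tcp_rot: [[-0.036, 0.999, 0.001], [0.999, 0.036, 0.0], [0.0, 0.001, -1.0]]
ft_force: [-0.5, -0.8, 0.6]
opening: -0.0001
```

```bash
python3 snap.py 2 wrist side
```

```text
time_s 1.7667
tool_pos [0.4968, -0.1993, 0.107]
tcp_rot [[-0.0359, 0.9994, 0.0017], [0.9994, 0.0359, -0.0004], [-0.0005, 0.0017, -1.0]]
ft_force [-0.4778, -0.1204, 0.5899]
opening -0.0002
```

View pics/wrist2.png

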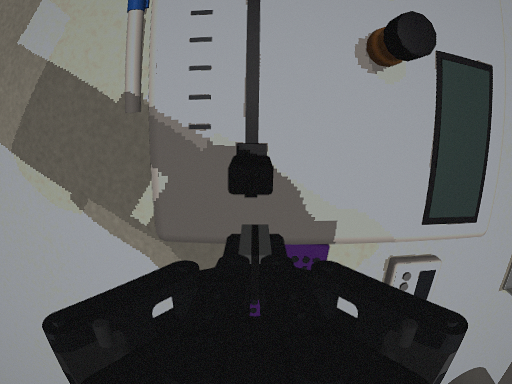

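View pics/side2.png

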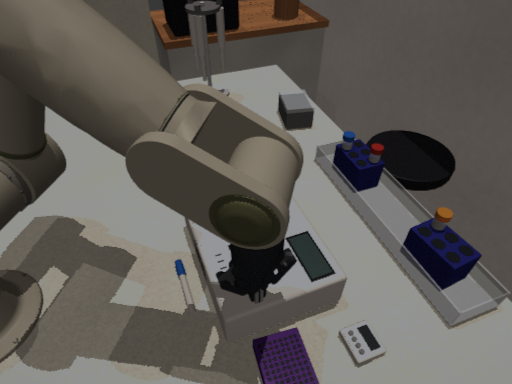

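The tab is at about (251,173) and the fingertips' leading edge at row 225, clear of the tab and in line with it. Next I'll measure the tip's leading edge from the depth image.

Run:
```python
from h import *
z=load('wrist2');P=cloud(z,True)
print((P[150:240:4,240:272:4,2]*1000).astype(int))
print((P[150:240:4,240:272:4,1]*1000).astype(int))
```

```text
[[ 92  92  92  93  91  93  93  89]
 [ 93  91  91  92  92  92  92  88]
 [102 104 101 102 101 102 101  99]
 [114 116 115 115 115 115 114 114]
 [121 120 120 120 121 121 121 122]
 [122 121 120 121 122 122 121 122]
 [122 121 121 121 121 122 121 121]
 [121 121 121 122 121 122 122 121]
 [120 120 121 121 121 121 122 122]
 [121 121 120 121 121 122 121 121]
 [121 122 122 122 122 122 121 121]
 [ 88  88  90  89  89 119 120  89]
 [ 89  88  88  88  88  89  88  88]
 [ 88  89  88  88  88  88  88  88]
 [ 87  89  88  87  88  89  88  89]
 [ 88  89  89  89  90  88  89  88]
 [ 88  88  89  88  88  89  88  88]
 [ 89  87  88  89  88  88  88  88]
 [ 88  88  88  88  89  88  89  89]
 [ 89 112 112 112 112 112 112 112]
 [ 89 116 117 118 117 117 118 117]
 [112 122 122 122 122 122 122 123]
 [125 126 126 126 126 126 127 127]]
[[-154 -154 -154 -153 -153 -153 -153 -154]
 [-156 -156 -156 -156 -156 -155 -155 -156]
 [-156 -156 -157 -156 -156 -156 -156 -156]
 [-156 -156 -156 -156 -156 -156 -156 -156]
 [-157 -157 -157 -157 -157 -157 -157 -156]
 [-159 -159 -159 -159 -158 -158 -158 -158]
 [-160 -161 -160 -160 -160 -160 -160 -160]
 [-162 -162 -162 -162 -162 -162 -162 -162]
 [-164 -164 -164 -164 -164 -164 -164 -163]
 [-166 -166 -166 -166 -166 -165 -166 -166]
 [-168 -168 -168 -167 -167 -167 -167 -167]
 [-179 -179 -178 -178 -178 -170 -169 -178]
 [-181 -181 -181 -181 -181 -181 -181 -181]
 [-183 -183 -183 -183 -183 -183 -183 -183]
 [-186 -185 -186 -186 -185 -185 -185 -185]
 [-188 -188 -188 -188 -187 -188 -188 -188]
 [-190 -190 -190 -190 -190 -190 -190 -190]
 [-193 -193 -193 -192 -193 -193 -193 -192]
 [-196 -195 -195 -195 -195 -195 -195 -195]
 [-197 -188 -188 -188 -188 -188 -188 -188]
 [-200 -189 -188 -188 -188 -188 -188 -188]
 [-193 -188 -188 -188 -188 -188 -188 -188]
 [-189 -189 -188 -188 -188 -188 -188 -188]]
```

The half-width of 11 mm is confirmed: the edge is at -0.188 with the TCP at -0.199. To put the lever at about 0.055, the TCP should stop at y≈-0.131. I'll start slowly.

>>> play_rows(
  targets=[
    {"translation":[0.5,0,0.3],"turn":0},
    {"translation":[0.5,0,0],"turn":0},
    {"translation":[0.3,0,0],"turn":0},
    {"translation":[0.3,0,0],"turn":0},
    {"translation":[0.3,0,0],"turn":0},
    {"translation":[0.3,0,0],"turn":0},
    {"translation":[0.3,0,0],"turn":0},
    {"translation":[0.3,0,0],"turn":0},
    {"translation":[0.3,0,0],"turn":0},
    {"translation":[0,0,0],"turn":0},
  ],
)

```text
time_s: 2.6
tool_pos: [0.497, -0.1667, 0.1069]
tcp_rot: [[-0.036, 0.999, 0.007], [0.999, 0.036, -0.006], [-0.006, 0.007, -1.0]]
ft_force: [0.2, 0.1, -0.2]
opening: -0.0001
```

```bash
cat > lev.py <<'E'
import sys
from snap import *
tag=sys.argv[1];snap('wrist',tag);s=robot.state()
print(round(s['time_s'],2),s['tool_pos'].round(4),s['ft_force'].round(2))
z=load('wrist'+tag);P=cloud(z,True)
top=(P[...,2]>.1165)&(P[...,2]<.1255)&(abs(P[...,0]-.495)<.03)&(P[...,1]>s['tool_pos'][1]+.0115)&(P[...,1]<s['tool_pos'][1]+.075)&(z['d']>0)&(z['d']<.5)
top=cv2.morphologyEx(top.astype(np.uint8),cv2.MORPH_OPEN,np.ones((3,3)))
k,l,st,c=cv2.connectedComponentsWithStats(top)
if k>1:
    i=1+st[1:,4].argmax();Q=P[l==i];yv=Q[:,1];print('tab',len(Q),'y',np.percentile(yv,[1,99]).round(4),'x',Q[:,0].min().round(4),Q[:,0].max().round(4),'front-edge -7 => travel(third mark -.1103):',round(float(np.percentile(yv,99))-.007+.1103+.058,4))
E
python3 lev.py 3
```

```text
2.65 [ 0.497  -0.1668  0.1069] [ 0.74 -0.34  0.32]
tab 1272 y [-0.155  -0.1421] x 0.4833 0.5032 front-edge -7 => travel(third mark -.1103): 0.0192
```

View pics/wrist3.png

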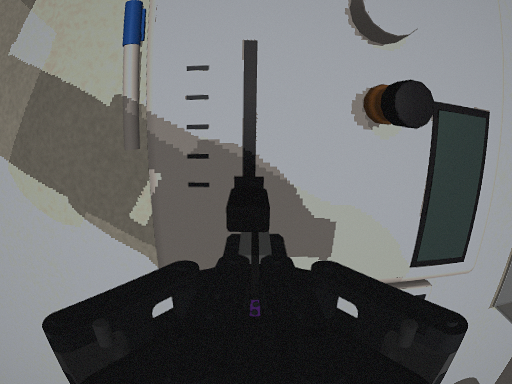

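The tip is touching the tab's right face, with the lever near the first hump (about 0.019). I'll continue toward the second notch.

>>> play_rows(
  targets=[
    {"translation":[0.3,-0.02,0.02],"turn":0.01},
    {"translation":[0.3,-0.02,0.02],"turn":0},
    {"translation":[0.3,-0.02,0],"turn":0},
    {"translation":[0.3,-0.02,0],"turn":0},
    {"translation":[0.3,-0.02,0],"turn":0},
    {"translation":[0.3,-0.02,0],"turn":0},
    {"translation":[0.2,0,0],"turn":0},
    {"translation":[0,0,0],"turn":0},
  ],
)

```text
time_s: 3.32
tool_pos: [0.4953, -0.1445, 0.1066]
tcp_rot: [[-0.025, 1.0, 0.008], [1.0, 0.025, -0.005], [-0.006, 0.008, -1.0]]
ft_force: [-0.5, -0.9, 0.2]
opening: 0.0001
```

```bash
python3 lev.py 4
```

```text
3.37 [ 0.4953 -0.1447  0.1066] [ 0.79 -0.22 -0.28]
tab 1330 y [-0.1317 -0.1182] x 0.4827 0.5027 front-edge -7 => travel(third mark -.1103): 0.0431
```

The lever is in the second notch (0.043 against 0.042), with a gap of about 1.5 mm. I'll push gently about 12 mm more.

>>> play_rows(
  targets=[
    {"translation":[0.25,0,0],"turn":0},
    {"translation":[0.25,0,0],"turn":0},
    {"translation":[0.25,0,0],"turn":0},
    {"translation":[0.2,0,0],"turn":0},
    {"translation":[0,0,0],"turn":0},
  ],
)

```text
time_s: 3.78
tool_pos: [0.4951, -0.1352, 0.1066]
tcp_rot: [[-0.024, 1.0, 0.008], [1.0, 0.025, -0.007], [-0.007, 0.008, -1.0]]
ft_force: [0.1, -1.1, -0.5]
opening: -0.0002
```

```bash
python3 lev.py 5
```

```text
3.83 [ 0.4951 -0.1353  0.1066] [-0.28  0.57  0.22]
tab 1271 y [-0.1235 -0.1107] x 0.4825 0.5026 front-edge -7 => travel(third mark -.1103): 0.0506
```

The lever is right at the third hump (about 0.0505), so it needs a few more millimetres.

>>> play_rows(
  targets=[
    {"translation":[0.2,0,0],"turn":0},
    {"translation":[0.15,0,0],"turn":0},
    {"translation":[0,0,0],"turn":0},
    {"translation":[-0.5,0,0],"turn":0},
    {"translation":[-0.5,0,0],"turn":0},
    {"translation":[-0.5,0,0],"turn":0},
    {"translation":[0,0,0],"turn":0},
    {"translation":[0,0,0],"turn":0},
    {"translation":[0,0,0],"turn":0},
  ],
)

```text
time_s: 4.58
tool_pos: [0.4952, -0.1477, 0.1065]
tcp_rot: [[-0.024, 1.0, 0.007], [1.0, 0.024, -0.005], [-0.005, 0.007, -1.0]]
ft_force: [-0.1, -0.7, -0.8]
opening: 0.0004
```

```bash
python3 lev.py 6
```

```text
4.63 [ 0.4952 -0.1476  0.1064] [-0.58 -0.18  0.63]
tab 1409 y [-0.1161 -0.1027] x 0.4822 0.5022 front-edge -7 => travel(third mark -.1103): 0.0586
```

View pics/wrist6.png

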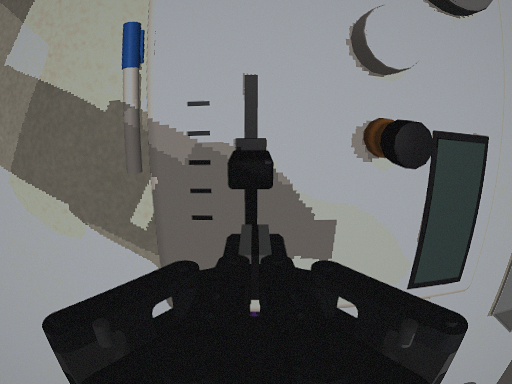

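The lever rests in the third notch: travel measures 0.0586, the foot is beside the third mark, and the tip is about 20 mm clear. Now I'll lift and move over the measuring key.

>>> play_rows(
  targets=[
    {"translation":[0,0,-3],"turn":0},
    {"translation":[0,0,-3],"turn":0},
    {"translation":[0,0,-2],"turn":0},
    {"translation":[3,0,0],"turn":0},
    {"translation":[3,0,0],"turn":0},
    {"translation":[3,0,0],"turn":0},
    {"translation":[3,0,0],"turn":0},
    {"translation":[3,0,0],"turn":0},
    {"translation":[1,0,0],"turn":0},
    {"translation":[0,0,0],"turn":0},
    {"translation":[0,0,0],"turn":0},
  ],
)

```text
time_s: 5.55
tool_pos: [0.49, 0.0193, 0.19]
tcp_rot: [[-0.023, 1.0, 0.008], [1.0, 0.023, -0.004], [-0.005, 0.008, -1.0]]
ft_force: [0.0, -0.1, -0.6]
opening: 0.0004
```

```bash
python3 snap.py 7 wrist side
```

```text
time_s 5.65
tool_pos [0.4901, 0.0185, 0.1899]
tcp_rot [[-0.0208, 0.9998, 0.008], [0.9998, 0.0208, -0.0043], [-0.0044, 0.0079, -1.0]]
ft_force [-0.4117, -0.4539, -0.602]
opening 0.0
```

View pics/wrist7.png

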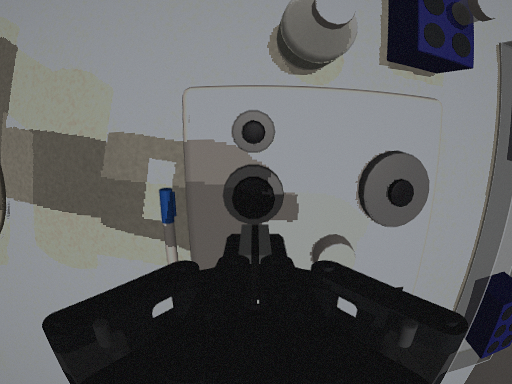

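View pics/side7.png

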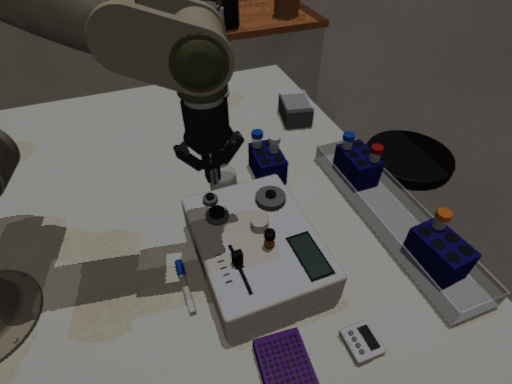

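The wrist picture shows the measuring key at about (253,196) and the power key at (253,131). The side picture shows the lever standing at (237,258). Next I'll refine the key's centre and height.

Run:
```python
from h import *
z=load('wrist7');P=cloud(z,True);g=cv2.cvtColor(z['p'],cv2.COLOR_RGB2GRAY)
m=(g<40)&(P[...,2]>.105)&(P[...,2]<.118)
m[:, :225]=0;m[:,285:]=0;m[223:]=0
k,l,st,c=cv2.connectedComponentsWithStats(m.astype(np.uint8))
for i in range(1,k):
  if st[i,4]>60: Q=P[l==i];print(st[i],c[i],np.median(Q,0).round(4),Q.min(0).round(4),Q.max(0).round(4),plane(z,c[i][0],c[i][1],.112,True).round(4))
```

```text
[242 121  23  23 291] [252.50859107 132.94845361] [0.4879 0.0678 0.1096] [0.4804 0.0608 0.1071] [0.4969 0.0775 0.1114] [0.4883 0.0687 0.112 ]
[ 232  177   43   42 1399] [252.87419585 197.40957827] [0.4897 0.0191 0.1107] [0.4734 0.0016 0.105 ] [0.5063 0.0346 0.1132] [0.4897 0.0195 0.112 ]
```

The key is at (0.490, 0.019), top about 0.111, and the TCP is over it. I'll descend to just above it.

>>> play_rows(
  targets=[
    {"translation":[0,0,2.5],"turn":0},
    {"translation":[0,0,2.5],"turn":0},
    {"translation":[0,0,1.2],"turn":0},
    {"translation":[0,0,0],"turn":0},
    {"translation":[0,0,0],"turn":0},
  ],
)

```text
time_s: 6.07
tool_pos: [0.4922, 0.012, 0.1266]
tcp_rot: [[-0.013, 1.0, 0.011], [1.0, 0.013, -0.006], [-0.006, 0.011, -1.0]]
ft_force: [-0.2, -0.3, -0.8]
opening: 0.0003
```

>>> play_rows(
  targets=[
    {"translation":[0.7,-0.2,0.4],"turn":0},
    {"translation":[0.2,0,0.4],"turn":0},
    {"translation":[0,0,0.3],"turn":0},
    {"translation":[0,0,0],"turn":0},
  ],
)

```text
time_s: 6.4
tool_pos: [0.4913, 0.0201, 0.1169]
tcp_rot: [[-0.011, 1.0, 0.015], [1.0, 0.011, -0.007], [-0.007, 0.015, -1.0]]
ft_force: [0.6, -0.5, 0.0]
opening: -0.0003
```

>>> play_rows(
  targets=[
    {"translation":[0,0,0.3],"turn":0},
    {"translation":[0,0,0.25],"turn":0},
    {"translation":[0,0,0.25],"turn":0},
    {"translation":[0,0,0.25],"turn":0},
    {"translation":[0,0,0],"turn":0},
  ],
)

```text
time_s: 6.82
tool_pos: [0.492, 0.0201, 0.1068]
tcp_rot: [[-0.012, 1.0, 0.017], [1.0, 0.012, -0.007], [-0.007, 0.017, -1.0]]
ft_force: [-2.3, 1.3, 4.4]
opening: 0.0002
```

The force is 4.4 N at about 5 mm down, so I'll press a little further to the stop.

>>> play_rows(
  targets=[
    {"translation":[0,0,0.15],"turn":0},
    {"translation":[0,0,0.15],"turn":0},
    {"translation":[0,0,0.1],"turn":0},
  ],
)

```text
time_s: 7.07
tool_pos: [0.4921, 0.0202, 0.1059]
tcp_rot: [[-0.012, 1.0, 0.017], [1.0, 0.012, -0.008], [-0.008, 0.017, -1.0]]
ft_force: [-7.7, 0.6, 13.9]
opening: 0.0
```

The force jumped to about 14 N with no more travel, so the key is fully down. Now I'll release it and retreat up.

>>> play_rows(
  targets=[
    {"translation":[0,0,0],"turn":0},
    {"translation":[0,0,-0.5],"turn":0},
    {"translation":[0,0,-1],"turn":0},
    {"translation":[0,0,-2.5],"turn":0},
    {"translation":[0,0,-3],"turn":0},
    {"translation":[-2,0,-3],"turn":0},
    {"translation":[-2,0,-2],"turn":0},
    {"translation":[-2,0,0],"turn":0},
    {"translation":[-2,0,0],"turn":0},
    {"translation":[0,0,0],"turn":0},
    {"translation":[0,0,0],"turn":0},
  ],
)

```text
time_s: 7.98
tool_pos: [0.4909, -0.0618, 0.2384]
tcp_rot: [[-0.014, 1.0, 0.022], [1.0, 0.014, -0.01], [-0.011, 0.022, -1.0]]
ft_force: [0.5, 0.9, -0.6]
opening: -0.0001
```

```bash
python3 snap.py 8 wrist side
python3 - <<'E'
from h import *
z=load('wrist8');P=cloud(z,True);g=cv2.cvtColor(z['p'],cv2.COLOR_RGB2GRAY)
def rep(m):
  k,l,st,c=cv2.connectedComponentsWithStats(m.astype(np.uint8))
  for i in range(1,k):
    if st[i,4]>60: Q=P[l==i];print(st[i],np.median(Q,0).round(4),Q.min(0).round(4),Q.max(0).round(4))
rep((g<40)&(P[...,2]>.105)&(P[...,2]<.119)&(abs(P[...,0]-.49)<.03))
z=load('side8');P=cloud(z);g=cv2.cvtColor(z['p'],cv2.COLOR_RGB2GRAY)
print('side');rep((g<50)&(P[...,2]>.1)&(P[...,2]<.13)&(abs(P[...,0]-.49)<.03)&(P[...,1]<.1))
E
```

```text
time_s 8.0833
tool_pos [0.4909, -0.0611, 0.238]
tcp_rot [[-0.0152, 0.9997, 0.0215], [0.9998, 0.0154, -0.0102], [-0.0105, 0.0214, -0.9997]]
ft_force [0.0177, 0.346, 0.0775]
opening 0.0002
[242  32  18  18 184] [0.4872 0.0685 0.1095] [0.4808 0.0609 0.1051] [0.4962 0.0767 0.1117]
[233  78  37  36 286] [0.4852 0.0104 0.1105] [0.4736 0.0015 0.1072] [0.5058 0.0333 0.1132]
[243 220  19   4  61] [ 0.4923 -0.1022  0.1096] [ 0.4834 -0.1033  0.1051] [ 0.5011 -0.1018  0.1132]
side
[209 205  16  15 186] [0.4877 0.013  0.1113] [4.721e-01 3.000e-04 1.011e-01] [0.5042 0.036  0.114 ]
[231 249  12  16 138] [ 0.4916 -0.1147  0.12  ] [ 0.4824 -0.117   0.1001] [ 0.5012 -0.1024  0.1247]
```

View pics/wrist8.png

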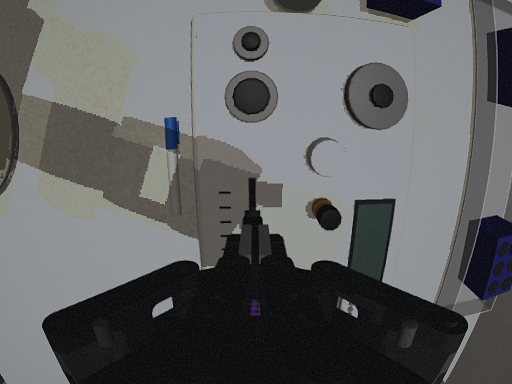

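View pics/side8.png

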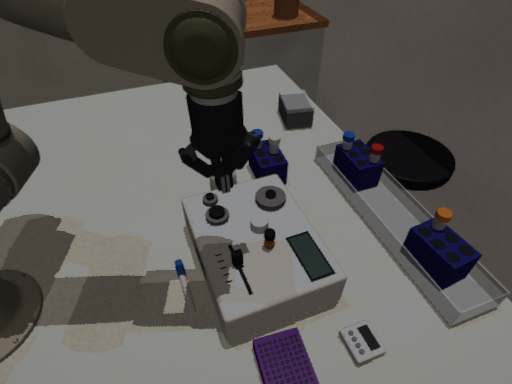

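The key top is back at about 0.111. The lever spans y -0.102 to -0.117, still in the third notch. The bystanders are where they were, and the arm is clear. I'm handing the job in.

```bash
python3 -c "
from rig import robot
print(robot.job_done());print(robot.state()['time_s'])"
```

```text
the job is handed in; nothing more can be done
None
the job is handed in; nothing more can be done
```

I pushed the filter lever left with the shut fingertips into the third notch and backed off. Then I pressed the measuring key fully down, let it come back up and retreated above everything. The job is handed in, but no verdict was reported.

- **Lever:** travel measured 0.0586 m (nominal 0.058), with the tip about 20 mm clear. The last side view shows the tab still centred near y = -0.110, level with the third mark.
- **Measuring key:** the force rose to about 14 N at z = 0.106 with no further travel, which I took as the stop. After release the key top was back at about 0.111 m.
- **Power key and bystanders:** the power key was not touched and its top is at the same height as before. The bystanders look unmoved in the last pictures; I judged that by eye, not by measuring.
- **Disagreements:** the depth readings scatter by about 1–2 mm, within the stated calibration error. The arm drifted about 7 mm sideways while descending onto the key, and I corrected that before pressing. No check failed.

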